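Sweep the loose heatsinks into the parts bay

TASK

Clear the electronics mat: use the fingers to sweep the three small finned heatsinks along the mat, through the open mouth of the U-shaped fence, until each lies wholly inside it. Only push them: do not pick up or tip them. Leave the two upright capacitors that stand among them, and everything else on the mat, where they are.

Things in the scene. Friction and masses are not known exactly. Their poses are not given: they have to be found in the camera images.
- bay: U-shaped grey sheet-metal fence (the parts bay), fixed to the mat: three walls 20 mm high, 4 mm thick, no floor, one end open; inside 190 mm wide, 130 mm deep. Origin at the middle of the open mouth on the mat's top; x points through the mouth into the bay (roughly world +y), y across the mouth. The mat is level, its top at z = 0.002
- bay_front (a point): point on the mat 70 mm in front of the mouth, on the bay's middle line. Heatsinks and capacitors start farther out than this, 95 to 180 mm before the mouth and within 90 mm either side of the middle line, none straight behind another (lanes about 42 mm apart); the mat from here to the mouth is clear
- heatsink0: small finned aluminium heatsink, 28 x 28 mm and 16 mm tall, mass about 15 to 31 g, lying fins up, loose on the mat; origin at the centre of its underside, z up, x along the fins. It slides and turns when pushed
- heatsink1: small finned aluminium heatsink, 28 x 28 mm and 16 mm tall, mass about 15 to 31 g, lying fins up, loose on the mat; origin at the centre of its underside, z up, x along the fins. It slides and turns when pushed
- heatsink2: small finned aluminium heatsink, 28 x 28 mm and 16 mm tall, mass about 15 to 31 g, lying fins up, loose on the mat; origin at the centre of its underside, z up, x along the fins. It slides and turns when pushed
- capacitor0: black round capacitor can with a bright top, 26 mm diameter, 40 mm tall, about 25 to 50 g, standing loose and upright on the mat among the heatsinks; origin at the centre of its underside
- capacitor1: black round capacitor can with a bright top, 26 mm diameter, 40 mm tall, about 25 to 50 g, standing loose and upright on the mat among the heatsinks; origin at the centre of its underside
- screwdriver: screwdriver lying flat near the far edge of the mat; to be left alone; origin under its middle
- solder_reel: reel of solder, 54 mm diameter, 40 mm tall, standing on its flange near the far edge of the mat; to be left alone; origin at its underside
- flux_bottle: white bottle, 44 mm diameter, 90 mm tall, at the far right of the mat; to be left alone; origin at its underside
- multimeter: orange hand multimeter lying flat, 150 x 75 x 37 mm, at the right end of the mat; to be left alone; origin at its underside

How it is judged (in metres and radians):
At the end, for the whole second after the job is handed in: All three heatsinks lie flat, at rest on the mat, inside the fence: centre at least 13 mm past the mouth line and between the walls. Both capacitors are upright and within 15 mm of where they stood (x of heatsink0 in the frame of bay between 0.013 and 0.13 m and y of heatsink0 in the frame of bay between -0.095 and 0.095 m and height (world z) of each of heatsink0, heatsink1, heatsink2 below 0.008 m and angle between each of heatsink0, heatsink1, heatsink2's own z axis and vertical below 0.15 rad and linear speed of each of heatsink0, heatsink1, heatsink2 below 0.02 m/s and x of heatsink1 in the frame of bay between 0.013 and 0.13 m and y of heatsink1 in the frame of bay between -0.095 and 0.095 m and x of heatsink2 in the frame of bay between 0.013 and 0.13 m and y of heatsink2 in the frame of bay between -0.095 and 0.095 m and distance of each of capacitor0, capacitor1 from where it was at the start of the episode below 0.015 m and angle between each of capacitor0, capacitor1's own z axis and vertical below 0.2 rad); the robot touches nothing.
It fails at once if a heatsink is lifted off the mat (more than 12 mm) or tipped over (height (world z) of any of heatsink0, heatsink1, heatsink2 above 0.014 m or angle between any of heatsink0, heatsink1, heatsink2's own z axis and vertical above 0.5 rad).
It fails at once if a capacitor is moved more than 15 mm or knocked over (distance of any of capacitor0, capacitor1 from where it was at the start of the episode above 0.015 m or angle between any of capacitor0, capacitor1's own z axis and vertical above 0.5 rad).
It fails at once if another thing on the mat is moved more than 20 mm (distance of any of screwdriver, solder_reel, flux_bottle, multimeter from where it was at the start of the episode above 0.02 m).
It also fails if it takes over 61 s, if anything falls off the work surface, if the arm or the gripper's body presses on something with over 40 N, if the wrist force passes 120 N, or if a joint passes its speed limit or range.

ROBOT

A 7-joint arm with a two-finger parallel gripper is mounted at the origin on the work surface. World frame = base frame: x ahead of the robot, y to its left, z up, the work surface at z = 0. Lengths are in m, angles in degrees, forces in N, time in s.
With the tool pointing down it reaches from about 0.425 to 0.95 m from the base axis. Payload 16.7 kg.
Tool frame: the origin (TCP) lies midway between the tips of the shut fingers; the grasp point (between the pads) lies 19 mm behind it; z points along the fingers, y is the line along which they close (so a half turn about z gives the same grasp; the last joint's range is limited). The gripper opens to 94 mm and grips with 3 to 60 N. Pads are 16 mm wide; open, the fingers measure 119 mm over their backs; the gripper's body (75 mm by 177 mm) begins 78 mm behind the grasp point.
Start: joints at [54.803, 24.414, 4.234, 92.017, -1.954, 63.644, -3.845], TCP at [0.303, -0.603, 0.173] pointing down, gripper open.
Joint ranges: [-163.25, 163.25], [-28.42, 122.38], [-70.27, 78.77], [12.13, 141.07], [-58.53, 238.53], [9.26, 117.41], [-156.51, 156.51]. Speed limits (degrees/s): [108.29, 108.29, 136.94, 136.94, 172.46, 172.46, 172.46].

INTERFACE

Orientations are given as a 3x3 rotation matrix whose columns are the frame's x, y, z axes.
In Python, from bench import manip, cams, ticket, nets gives the robot as it stands. The module is installed in compiled form; this text tells all that it offers.
- The arm moves only by the tool jog_arm, never from a script. Its argument "plan" is a list of rows, each a list of 7 numbers: the finger opening in mm, from 0 to 94, then the shift along the tool's x, y, z in mm, then the turn, a rotation vector about the tool's x, y, z in rad. A call has 1 to 20 rows; each row is the pose to reach, as a shift and turn from the pose commanded when the call began, along the tool's axes at that moment; what a row does not reach only later rows make up. A row lasts 1/8 s, in which the tool goes at most 62.5 mm and 10.7 degrees, less where a joint would pass 70% of its speed; a pose out of reach is approached as far as the arm can. A call with a gripper value outside its range is refused whole. The fingers move at their own pace and stop on an object; "grip_force" is the grip in N (left out, the last holds). Time passes only in rows, so rows that repeat a pose let the fingers close. It gives the time, the measured TCP pose, the force, the opening and the grip force at its end, in the units of the state.
- manip.state(): the state, without advancing time (a new reading comes with each control period).
- cams.read_camera(name): name is "side" or "top"; returns (picture, depth): 420x560x3 uint8, red, green, blue; 420x560 float32, m along the optical axis (not along the pixel's ray), 0 where there is no reading.
- cams.get_calibration(name): a dict with "fx", "fy", "cx", "cy" (pixels), "k1" (the pictures are not rectified: a ray, as slopes to the right and down, at radius r is drawn at 1 + k1 r^2 times it, then the intrinsics apply), "R" (3x3) and "t" (3): a world point X has camera coordinates R X + t. Camera axes: x right, y down, z forward; pixel columns grow to the right and rows downward; lengths in m; the calibration is good to about 2 mm. A picture is of the moment at which its call begins. get_calibration takes no time and is no camera call.
- ticket.close_job(): hands the job in; it is judged then, once.
Trained networks look in the newest picture that a camera, given by its name, has taken for a name from the list of things; names that differ only in an ending like _2 or _b are one class to them, and where a whole thing is asked for, a point or a joint stands for the part that bears it (a point fixed in the world has none). Each returns a list of dicts, best first, with "confidence" (0 to 1); they miss things now and then, are a little off and sometimes report something else, mostly with a low value. They report only what shows in the picture. A call takes as long as a camera call.
- nets.masks_of(query, camera): "pixels" (420x560 bool, what is visible of it) and "location" ([row, column] in pixels, amid what is visible of it).
The state is a dict: "time": time; "q": joint angles; "qvel": joint speeds; "tau": joint torques, N m; "ee_pos": TCP position; "ee_rot": TCP orientation; "contact_force": force on the tool from outside, world axes, zero at the start; "moment": the same for the moment, N m; "grip_width": finger opening in m; "grip_force": force on a finger pad.
Only numpy, scipy, OpenCV 4.12 (cv2) and the standard library are available. Lean on these libraries where they do the work, as an engineer would, in place of code of your own. Each camera call takes 0.05 s, during which the arm holds its last target. There are 200 camera calls.

## Working session

There is one attempt and no reset: what is moved stays moved. The work goes in short steps, Python scripts to look and compute and a tool call to move; the robot and the scene stay as the last step left them, time stands still between calls to the robot, and variables do not carry over. Pictures are saved under pics/ and viewed, at most 10 in all, crops included, and the job is handed in when it is done.

Besides the shell and the picture viewer there is one more tool, called after "Request:" as a command line: name --pt "numbers of a row" for each row, then --argument value for the rest. jog_arm: Moves the arm, as the interface text tells. Its arguments: {"type":"object","properties":{"plan":{"type":"array"},"grip_force":{"type":"number"}},"required":["plan"]}

```bash
mkdir -p pics; cat > h.py <<'E'
import numpy as np, cv2
from bench import manip, cams, ticket, nets
def pts(cam,depth,pix=None):
    c=cams.get_calibration(cam)
    K=np.array([[c['fx'],0,c['cx']],[0,c['fy'],c['cy']],[0,0,1.]])
    v,u=np.nonzero(pix) if pix is not None else np.nonzero(depth>0)
    p=cv2.undistortPoints(np.stack([u,v],1).astype(float).reshape(-1,1,2),K,np.array([c['k1'],0,0,0.]))[:,0]
    d=depth[v,u]; k=d>0
    P=np.column_stack([p*d[:,None],d])[k]
    return (P-np.array(c['t']))@np.array(c['R'])
E
python3 - <<'E'
from h import *
s=manip.state();print(s['ee_pos'],np.round(s['ee_rot'],3),s['time'])
for cam in('top','side'):
    im,d=cams.read_camera(cam)
    cv2.imwrite(f'pics/{cam}0.png',im[:,:,::-1])
    c=cams.get_calibration(cam);print(cam,-np.array(c['R']).T@np.array(c['t']))
    for q in('heatsink0','capacitor0','bay'):
        for m in nets.masks_of(q,cam):
            P=pts(cam,d,m['pixels'])
            zt=np.percentile(P[:,2],90); T=P[P[:,2]>zt-.006]
            r=cv2.minAreaRect((T[:,:2]*1000).astype(np.float32))
            print(q,round(m['confidence'],2),np.round(m['location']),len(P),'zt',round(zt,4),np.round(T.mean(0),3),np.round(r[0]),np.round(r[1]),round(r[2],1))
E
```

```text
[ 0.30232292 -0.60298525  0.17230262] [[ 0.894  0.448 -0.001]
 [ 0.448 -0.894  0.001]
 [-0.    -0.001 -1.   ]] 0.0
top [ 0.53657664 -0.11450422  1.01624623]
heatsink0 0.72 [238. 230.] 127 zt 0.0208 [ 0.525 -0.011  0.019] [524. -12.] [26. 27.] 77.1
heatsink0 0.57 [261. 247.] 141 zt 0.0212 [ 0.482 -0.052  0.02 ] [481. -52.] [28. 28.] 74.0
capacitor0 0.42 [224. 244.] 87 zt 0.0468 [ 0.562 -0.052  0.044] [562. -53.] [21. 23.] 0.9
bay 0.69 [232. 124.] 908 zt 0.0241 [0.53  0.204 0.023] [532. 180.] [125. 201.] 88.5
side [0.52331573 0.56176817 0.77644229]
heatsink0 0.68 [264. 327.] 303 zt 0.0185 [ 0.523 -0.006  0.017] [523.  -7.] [31. 29.] 73.3
heatsink0 0.64 [123. 335.] 1937 zt 0.0404 [ 0.533 -0.407  0.038] [ 535. -408.] [144.  74.] 1.1
heatsink0 0.53 [264. 283.] 293 zt 0.0189 [0.605 0.    0.017] [606.  -0.] [30. 29.] 65.1
heatsink0 0.49 [248. 349.] 272 zt 0.0184 [ 0.48  -0.048  0.017] [480. -49.] [31. 28.] 74.7
capacitor0 0.78 [270. 374.] 291 zt 0.0434 [0.44  0.001 0.042] [439.   0.] [23. 23.] 47.2
capacitor0 0.69 [242. 308.] 285 zt 0.0431 [ 0.562 -0.046  0.042] [561. -48.] [25. 23.] 80.8
capacitor0 0.3 [400. 315.] 2540 zt 0.0229 [0.531 0.218 0.022] [531. 184.] [125. 198.] 87.8
bay 0.64 [402. 310.] 2640 zt 0.0229 [0.532 0.216 0.022] [531. 180.] [133. 198.] 87.4
```

View pics/top0.png

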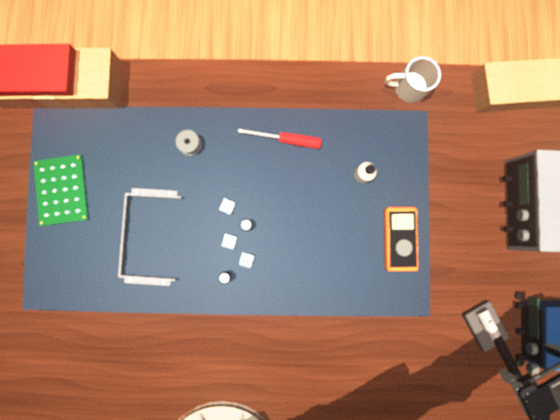

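View pics/side0.png

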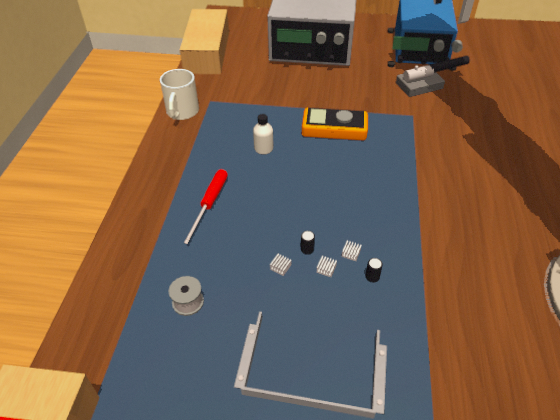

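```bash
python3 - <<'E'
from h import *
for cam in('top','side'):
    im,d=cams.read_camera(cam); P=pts(cam,d)
    k=(abs(P[:,0]-.53)<.12)&(P[:,1]>.06)&(P[:,1]<.27)&(P[:,2]>.016)&(P[:,2]<.03); T=P[k]
    r=cv2.minAreaRect((T[:,:2]*1000).astype(np.float32));print(cam,r,cv2.boxPoints(r).round())
    for x0,x1 in((.40,.46),(.46,.503),(.503,.545),(.545,.585),(.585,.64)):
        k=(P[:,0]>x0)&(P[:,0]<x1)&(P[:,1]>-.12)&(P[:,1]<.06)&(P[:,2]>.013)&(P[:,2]<.06);T=P[k]
        k=T[:,2]>np.percentile(T[:,2],95)-.005; T=T[k]
        r=cv2.minAreaRect((T[:,:2]*1000).astype(np.float32)); print(np.round(r[0]),np.round(r[1]),round(r[2]),T[:,2].max())
E
```

```text
top ((531.919677734375, 177.03639221191406), (135.93153381347656, 200.47926330566406), 87.93480682373047) [[429. 113.]
 [630. 106.]
 [635. 241.]
 [434. 249.]]
[441.  -4.] [23. 24.] 46 0.04753320104473974
[481. -52.] [28. 28.] 76 0.023244412293946238
[524. -10.] [28. 28.] 75 0.023705659763495136
[563. -51.] [23. 25.] 0 0.047703516097394094
[607.  -4.] [27. 28.] 65 0.024603230317063175
side ((531.1007690429688, 179.3384246826172), (134.89405822753906, 198.17555236816406), 87.71585845947266) [[429. 116.]
 [627. 108.]
 [633. 243.]
 [435. 251.]]
[439.  -1.] [24. 26.] 0 0.045242882095478214
[479. -49.] [31. 28.] 74 0.020550899182616135
[523.  -7.] [31. 28.] 75 0.022410713458111405
[562. -49.] [24. 27.] 5 0.04510278996659366
[605.  -1.] [31. 29.] 64 0.0212194658167239
```

The top view shows the bay mouth at about column 178. The heatsinks are at (228,206), (230,241) and (247,260), and the capacitors at (247,225) and (225,278). The side view agrees, and both match the depth fits. The bay axis is about (0.037, 0.999) in world axes. I'll push the middle heatsink first and use slightly parted fingers as a flat pusher.

Request:
jog_arm --pt "10 447 -402 0 0 0 -1.07" --pt "10 447 -402 0 0 0 -1.07" --pt "10 447 -402 0 0 0 -1.07" --pt "10 447 -402 0 0 0 -1.07" --pt "10 447 -402 0 0 0 -1.07" --pt "10 447 -402 0 0 0 -1.07" --pt "10 447 -402 0 0 0 -1.07" --pt "10 447 -402 0 0 0 -1.07" --pt "10 447 -402 0 0 0 -1.07" --pt "10 447 -402 0 0 0 -1.07" --pt "10 447 -402 0 0 0 -1.07" --pt "10 447 -402 0 0 0 -1.07" --pt "10 447 -402 60 0 0 -1.07" --pt "10 447 -402 60 0 0 -1.07" --pt "10 447 -402 90 0 0 -1.07" --pt "10 447 -402 90 0 0 -1.07" --pt "10 447 -402 90 0 0 -1.07"

```text
time: 2.62
ee_pos: [0.5227, -0.0441, 0.0848]
ee_rot: [[0.037, 0.999, 0.001], [0.999, -0.037, -0.0], [-0.0, 0.001, -1.0]]
contact_force: [0.6, 0.5, 0.5]
grip_width: 0.0099
grip_force: 0.0
```

Request:
jog_arm --pt "10 0 -1 30 0 0 0" --pt "10 0 -1 60 0 0 0" --pt "10 0 -1 78 0 0 0" --pt "10 0 -1 78 0 0 0" --pt "10 10 -1 78 0 0 0" --pt "10 20 -1 78 0 0 0" --pt "10 32 -1 78 0 0 0" --pt "10 44 -1 78 0 0 0" --pt "10 56 -1 78 0 0 0" --pt "10 68 -1 78 0 0 0" --pt "10 80 -1 78 0 0 0" --pt "10 92 -1 78 0 0 0" --pt "10 104 -1 78 0 0 0" --pt "10 116 -1 78 0 0 0" --pt "10 128 -1 78 0 0 0" --pt "10 140 -1 78 0 0 0" --pt "10 152 -1 78 0 0 0" --pt "10 164 -1 78 0 0 0" --pt "10 171 -1 78 0 0 0" --pt "10 171 -1 78 0 0 0"

```text
time: 5.12
ee_pos: [0.5271, 0.1278, 0.005]
ee_rot: [[0.035, 0.999, 0.0], [0.999, -0.035, 0.0], [0.0, 0.0, -1.0]]
contact_force: [0.1, -0.2, 0.3]
grip_width: 0.01
grip_force: 0.0
```

Request:
jog_arm --pt "10 -15 0 0 0 0 0" --pt "10 -20 0 -20 0 0 0" --pt "10 -20 0 -75 0 0 0" --pt "10 -20 0 -75 0 0 0"

```text
time: 5.62
ee_pos: [0.529, 0.1071, 0.0849]
ee_rot: [[0.037, 0.999, 0.007], [0.999, -0.037, 0.001], [0.001, 0.007, -1.0]]
contact_force: [0.5, 0.2, -1.1]
grip_width: 0.0099
grip_force: 0.0
```

```bash
cat > look.py <<'E'
from h import *
import sys
s=manip.state();print(s['time'],s['ee_pos'],s['contact_force'])
o=np.array([529.5,111]);a=np.array([.037,.9993]);b=np.array([.9993,-.037])
im,d=cams.read_camera('side'); cv2.imwrite(f'pics/{sys.argv[1]}.png',im[:,:,::-1])
for q in('heatsink0','capacitor0'):
    for m in nets.masks_of(q,'side'):
        P=pts('side',d,m['pixels']); zt=np.percentile(P[:,2],90); T=P[P[:,2]>zt-.006]
        r=cv2.minAreaRect((T[:,:2]*1000).astype(np.float32)); c=np.array(r[0])-o
        print(q,round(m['confidence'],2),'zt',round(zt,3),'world',np.round(r[0]),np.round(r[1]),round(r[2]),'bay x,lat',np.round([c@a,c@b]))
E
python3 look.py s1
```

```text
5.625 [0.52898729 0.10706561 0.08490008] [ 0.53873363  0.17472476 -1.11052105]
heatsink0 0.72 zt 0.019 world [605.  -1.] [30. 29.] 69 bay x,lat [-109.   80.]
heatsink0 0.65 zt 0.019 world [530.  -8.] [25. 11.] 76 bay x,lat [-119.    5.]
heatsink0 0.47 zt 0.019 world [478. -46.] [24. 15.] 1 bay x,lat [-159.  -46.]
heatsink0 0.34 zt 0.084 world [ 687. -323.] [19. 18.] 6 bay x,lat [-428.  173.]
capacitor0 0.78 zt 0.044 world [452.  71.] [149.  17.] 84 bay x,lat [-43. -76.]
```

View pics/s1.png

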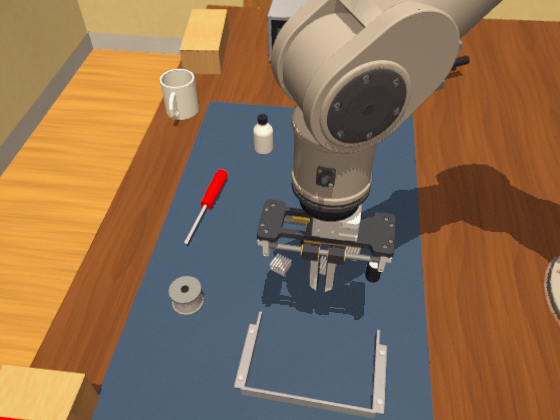

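```bash
python3 - <<'E'
from h import *
im=cv2.imread('pics/s1.png');cv2.imwrite('pics/s1c.png',cv2.resize(im[190:410,220:420],None,fx=3.5/1.3,fy=3.5/1.3))
s=manip.state();R=np.array(s['ee_rot']);p=np.array(s['ee_pos'])
for cam in('side','top'):
    c=cams.get_calibration(cam);K=np.array([[c['fx'],0,c['cx']],[0,c['fy'],c['cy']],[0,0,1.]])
    X=np.array([p,p-R[:,2]*.05])
    print(cam,cv2.projectPoints(X,cv2.Rodrigues(np.array(c['R']))[0],np.array(c['t']),K,np.array([c['k1'],0,0,0.]))[0][:,0].round())
im,d=cams.read_camera('top');cv2.imwrite('pics/t1c.png',cv2.resize(im[120:330,80:360],None,fx=2.7,fy=2.7)[:,:,::-1])
E
```

```text
side [[321. 298.]
 [323. 279.]]
top [[173. 239.]
 [167. 239.]]
```

View pics/s1c.png

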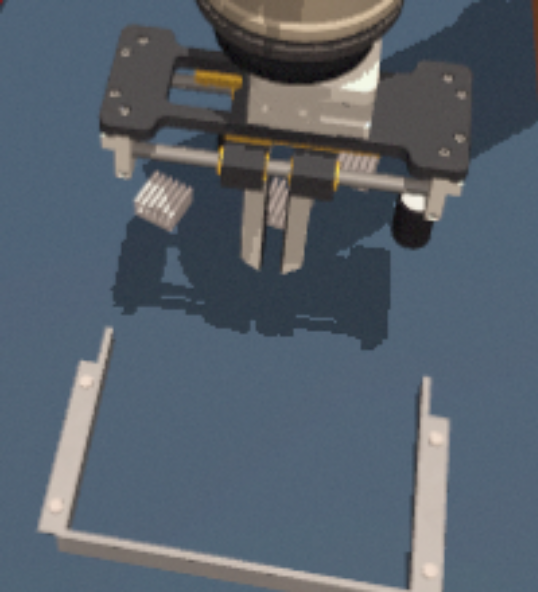

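The crop shows the finger tips at about (314,290) and (328,290) in the full picture. The reported pose projects to row 298, and the middle heatsink still sits at its start. The tips must be higher than reported, so I'll measure them from depth.

```bash
python3 - <<'E'
from h import *
im,d=cams.read_camera('side')
s=manip.state();print(s['ee_pos'])
P=pts('side',d); p=np.array(s['ee_pos'])
k=(abs(P[:,0]-p[0])<.03)&(abs(P[:,1]-p[1])<.03)&(P[:,2]>.05)&(P[:,2]<.16)
T=P[k];print(k.sum(),T.min(0),T.max(0))
for z in np.arange(.07,.16,.01):
    Q=T[(T[:,2]>=z)&(T[:,2]<z+.01)]
    if len(Q):print(round(z,3),len(Q),Q.min(0).round(4),Q.max(0).round(4))
E
```

```text
[0.52589852 0.1068095  0.07961115]
295 [0.50895781 0.10111124 0.11226285] [0.54306513 0.11953236 0.15957352]
0.11 25 [0.511  0.1115 0.1123] [0.5411 0.1183 0.1199]
0.12 64 [0.5097 0.1022 0.1201] [0.5427 0.1189 0.13  ]
0.13 70 [0.5091 0.1072 0.1301] [0.5431 0.1195 0.14  ]
0.14 64 [0.5094 0.1077 0.1403] [0.542  0.1193 0.1498]
0.15 72 [0.509  0.1011 0.15  ] [0.5423 0.1192 0.1596]
```

The depth puts the tips about 31 mm higher than reported, at z 0.110 against 0.080, while x and y agree. So the first sweep passed over everything. I'll go back and descend carefully.

Request:
jog_arm --pt "10 -60 2 0 0 0 0" --pt "10 -120 2 0 0 0 0" --pt "10 -156 2 0 0 0 0" --pt "10 -156 2 0 0 0 0" --pt "10 -156 2 0 0 0 0" --pt "10 -156 2 40 0 0 0" --pt "10 -156 2 60 0 0 0" --pt "10 -156 2 80 0 0 0" --pt "10 -156 2 85 0 0 0" --pt "10 -156 2 85 0 0 0" --pt "10 -156 2 85 0 0 0"

```text
time: 7.25
ee_pos: [0.5233, -0.0484, -0.0043]
ee_rot: [[0.036, 0.999, 0.001], [0.999, -0.036, 0.0], [0.0, 0.001, -1.0]]
contact_force: [-0.4, -1.5, 0.3]
grip_width: 0.0099
grip_force: 0.0
```

```bash
python3 - <<'E'
from h import *
im,d=cams.read_camera('side')
s=manip.state();print(s['ee_pos'],s['contact_force'],s['time'])
P=pts('side',d); p=np.array(s['ee_pos'])
k=(abs(P[:,0]-p[0])<.03)&(P[:,1]>p[1]-.02)&(P[:,1]<p[1]+.016)&(P[:,2]>.008)&(P[:,2]<.12)
T=P[k]
for z in np.arange(.005,.08,.005):
    Q=T[(T[:,2]>=z)&(T[:,2]<z+.005)]
    if len(Q):print(round(z,3),len(Q),Q.min(0).round(4),Q.max(0).round(4))
cv2.imwrite('pics/s2c.png',cv2.resize(im[190:350,240:420],None,fx=3.5,fy=3.5)[:,:,::-1])
E
```

```text
[ 0.52326337 -0.04852208 -0.0042883 ] [0.16926679 0.57023182 0.54406155] 7.3
0.005 1 [ 0.5513 -0.0389  0.0081] [ 0.5513 -0.0389  0.0081]
0.01 7 [ 0.4944 -0.044   0.0112] [ 0.5517 -0.0386  0.0148]
0.015 8 [ 0.4934 -0.0508  0.0154] [ 0.5518 -0.0397  0.0196]
0.02 5 [ 0.5488 -0.0482  0.0221] [ 0.5518 -0.038   0.0242]
0.025 5 [ 0.5173 -0.0408  0.0267] [ 0.5521 -0.0384  0.0296]
0.03 19 [ 0.5103 -0.0469  0.0307] [ 0.5523 -0.0361  0.0347]
0.035 30 [ 0.5069 -0.0496  0.0351] [ 0.5529 -0.0353  0.0399]
0.04 41 [ 0.5071 -0.0568  0.0401] [ 0.5532 -0.0353  0.0449]
0.045 25 [ 0.5074 -0.0444  0.0451] [ 0.54   -0.0349  0.0498]
0.05 25 [ 0.5061 -0.04    0.0501] [ 0.5402 -0.0352  0.0547]
0.055 23 [ 0.5063 -0.0397  0.0552] [ 0.5386 -0.0348  0.0597]
0.06 30 [ 0.5067 -0.0543  0.0601] [ 0.5387 -0.0357  0.0649]
0.065 23 [ 0.5071 -0.0507  0.0652] [ 0.5393 -0.0354  0.0699]
0.07 24 [ 0.5073 -0.0401  0.0701] [ 0.5394 -0.0355  0.0746]
0.075 29 [ 0.506  -0.0477  0.0751] [ 0.5396 -0.035   0.0799]
```

View pics/s2c.png

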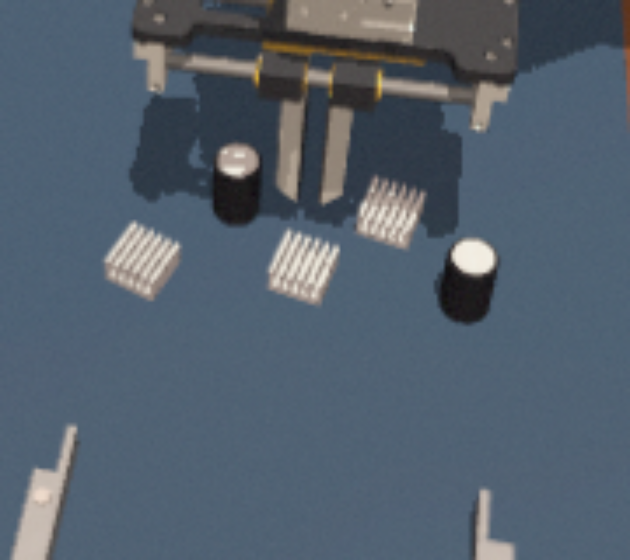

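The tips are at about z 0.027 in the gap behind the middle heatsink, with both neighbours clear. I'll go down 20 mm more and check the force before pushing.

Request:
jog_arm --pt "10 0 0 8 0 0 0" --pt "10 0 0 15 0 0 0" --pt "10 0 0 20 0 0 0" --pt "10 0 0 20 0 0 0" --pt "10 5 0 20 0 0 0" --pt "10 10 0 20 0 0 0" --pt "10 18 0 20 0 0 0" --pt "10 26 0 20 0 0 0" --pt "10 34 0 20 0 0 0" --pt "10 40 0 20 0 0 0" --pt "10 40 0 20 0 0 0"

```text
time: 8.68
ee_pos: [0.5242, -0.0081, -0.025]
ee_rot: [[0.035, 0.999, 0.0], [0.999, -0.035, 0.0], [0.0, 0.0, -1.0]]
contact_force: [0.2, 0.5, 0.1]
grip_width: 0.0101
grip_force: 0.0
```

```bash
python3 look.py s3; python3 - <<'E'
import cv2
im=cv2.imread('pics/s3.png');cv2.imwrite('pics/s3c.png',cv2.resize(im[190:350,240:420],None,fx=3.5,fy=3.5))
E
```

```text
8.675 [ 0.52424288 -0.00811947 -0.02498099] [0.23576396 0.49520173 0.14297259]
heatsink0 0.83 zt 0.019 world [520.  18.] [31. 28.] 88 bay x,lat [-93.  -6.]
heatsink0 0.76 zt 0.019 world [606.  -1.] [29. 28.] 67 bay x,lat [-109.   80.]
heatsink0 0.57 zt 0.019 world [489. -18.] [88. 28.] 72 bay x,lat [-131.  -36.]
capacitor0 0.62 zt 0.043 world [439.  -1.] [26. 24.] 30 bay x,lat [-115.  -86.]
capacitor0 0.6 zt 0.042 world [563. -17.] [16. 88.] 4 bay x,lat [-126.   38.]
```

View pics/s3c.png

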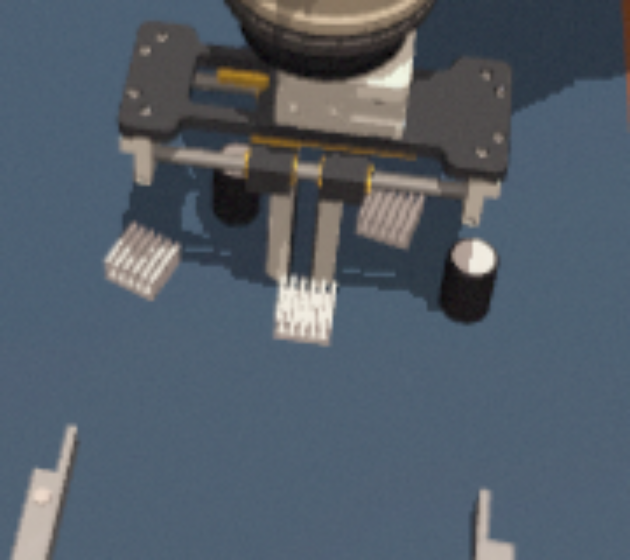

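The middle heatsink has moved 26 mm and now sits square against the fingers at bay x = -93. I'll continue the push.

Request:
jog_arm --pt "10 10 0 0 0 0 0" --pt "10 20 0 0 0 0 0" --pt "10 31 0 0 0 0 0" --pt "10 42 0 0 0 0 0" --pt "10 53 0 0 0 0 0" --pt "10 64 0 0 0 0 0" --pt "10 75 0 0 0 0 0" --pt "10 86 0 0 0 0 0" --pt "10 97 0 0 0 0 0" --pt "10 108 0 0 0 0 0" --pt "10 118 0 0 0 0 0" --pt "10 126 0 0 0 0 0" --pt "10 132 0 0 0 0 0" --pt "10 132 0 0 0 0 0" --pt "10 120 0 0 0 0 0" --pt "10 112 0 -20 0 0 0" --pt "10 112 0 -65 0 0 0" --pt "10 112 0 -65 0 0 0" --pt "10 112 0 -65 0 0 0"

```text
time: 11.2
ee_pos: [0.5285, 0.1024, 0.0408]
ee_rot: [[0.037, 0.999, 0.001], [0.999, -0.037, -0.0], [-0.0, 0.001, -1.0]]
contact_force: [-0.1, 0.2, -0.4]
grip_width: 0.0101
grip_force: 0.0
```

```bash
python3 look.py s4
```

```text
11.2 [0.52851283 0.10239674 0.04079458] [-0.14293318  0.17908183 -0.36427329]
heatsink0 0.72 zt 0.02 world [524. 151.] [26. 27.] 87 bay x,lat [40. -7.]
heatsink0 0.54 zt 0.018 world [603.   1.] [29. 22.] 69 bay x,lat [-107.   77.]
```

Request:
jog_arm --pt "10 -70 44 -15 0 0 -0.1" --pt "10 -110 70 -15 0 0 -0.2" --pt "10 -139 89 -15 0 0 -0.2" --pt "10 -139 89 -15 0 0 -0.2" --pt "10 -139 89 -15 0 0 -0.2" --pt "10 -139 89 25 0 0 -0.2" --pt "10 -139 89 50 0 0 -0.2" --pt "10 -139 89 66 0 0 -0.2" --pt "10 -139 89 66 0 0 -0.2" --pt "10 -139 89 66 0 0 -0.2"

```text
time: 12.6
ee_pos: [0.6127, -0.0385, -0.0251]
ee_rot: [[-0.164, 0.987, 0.001], [0.987, 0.164, 0.0], [-0.0, 0.001, -1.0]]
contact_force: [-0.1, -0.1, 0.4]
grip_width: 0.0101
grip_force: 0.0
```

```bash
python3 look.py s5; python3 - <<'E'
import cv2
im=cv2.imread('pics/s5.png');cv2.imwrite('pics/s5c.png',cv2.resize(im[190:410,200:420],None,fx=2.7,fy=2.7))
E
```

```text
12.6 [ 0.61274441 -0.03850912 -0.02509813] [-0.097573   -0.08973503  0.36036581]
heatsink0 0.83 zt 0.019 world [480. -48.] [26. 28.] 73 bay x,lat [-160.  -44.]
heatsink0 0.61 zt 0.019 world [524. 151.] [27. 27.] 86 bay x,lat [40. -7.]
heatsink0 0.57 zt 0.019 world [605.  -1.] [30. 30.] 64 bay x,lat [-109.   80.]
capacitor0 0.7 zt 0.043 world [562. -47.] [24. 25.] 50 bay x,lat [-157.   38.]
capacitor0 0.62 zt 0.043 world [440.  -1.] [23. 28.] 4 bay x,lat [-115.  -85.]
```

View pics/s5c.png

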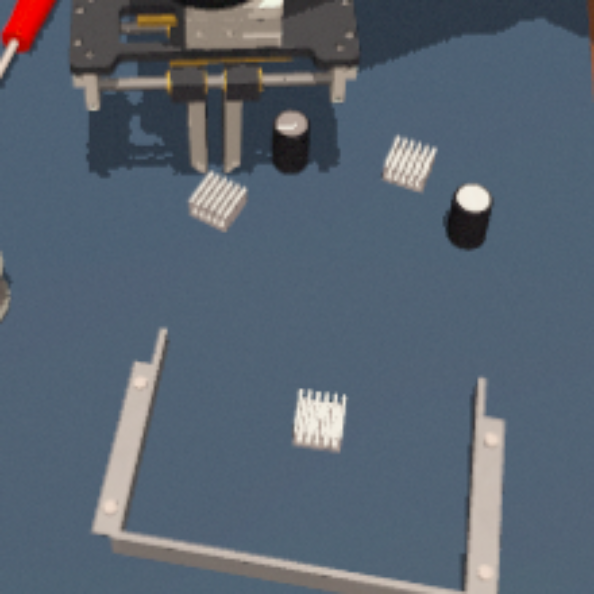

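Both heatsink and tool are lined up, and the capacitors are clear. Next is the diagonal push into the bay.

Request:
jog_arm --pt "10 8 0 0 0 0 0" --pt "10 14 0 0 0 0 0" --pt "10 20 0 0 0 0 0" --pt "10 29 0 0 0 0 0" --pt "10 39 0 0 0 0 0" --pt "10 49 0 0 0 0 0" --pt "10 59 0 0 0 0 0" --pt "10 69 0 0 0 0 0" --pt "10 79 0 0 0 0 0" --pt "10 89 0 0 0 0 0" --pt "10 99 0 0 0 0 0" --pt "10 110 0 0 0 0 0" --pt "10 121 0 0 0 0 0" --pt "10 132 0 0 0 0 0" --pt "10 143 0 0 0 0 0" --pt "10 153 0 0 0 0 0" --pt "10 161 0 0 0 0 0" --pt "10 161 0 0 0 0 0"

```text
time: 15.0
ee_pos: [0.5858, 0.1207, -0.026]
ee_rot: [[-0.164, 0.986, 0.0], [0.986, 0.164, 0.0], [0.0, 0.0, -1.0]]
contact_force: [0.2, 0.3, 0.6]
grip_width: 0.0098
grip_force: 0.0
```

Request:
jog_arm --pt "10 -12 0 0 0 0 0" --pt "10 -20 0 -20 0 0 0" --pt "10 -20 0 -75 0 0 0" --pt "10 -20 0 -75 0 0 0" --pt "10 -20 0 -75 0 0 0.2" --pt "10 -20 0 -75 0 0 0.2" --pt "10 -20 0 -75 0 0 0.2"

```text
time: 15.88
ee_pos: [0.5891, 0.0999, 0.0491]
ee_rot: [[0.033, 0.999, -0.0], [0.999, -0.033, -0.0], [-0.0, -0.0, -1.0]]
contact_force: [-0.2, 0.0, -0.6]
grip_width: 0.0101
grip_force: 0.0
```

```bash
python3 look.py s6
```

```text
15.875 [0.58914079 0.0998556  0.04911183] [-0.16761058  0.04791849 -0.58842683]
heatsink0 0.77 zt 0.019 world [525. 150.] [29. 27.] 88 bay x,lat [39. -6.]
heatsink0 0.68 zt 0.019 world [580. 146.] [28. 28.] 67 bay x,lat [37. 49.]
heatsink0 0.62 zt 0.018 world [479. -49.] [30. 27.] 75 bay x,lat [-161.  -44.]
capacitor0 0.55 zt 0.043 world [440.   0.] [24. 24.] 64 bay x,lat [-114.  -85.]
```

Request:
jog_arm --pt "10 -50 -27 0 0 0 0" --pt "10 -100 -54 0 0 0 0" --pt "10 -150 -81 0 0 0 0" --pt "10 -191 -104 0 0 0 0" --pt "10 -191 -104 0 0 0 0" --pt "10 -191 -104 0 0 0 0" --pt "10 -191 -104 35 0 0 0" --pt "10 -191 -104 60 0 0 0" --pt "10 -191 -104 74 0 0 0" --pt "10 -191 -104 74 0 0 0" --pt "10 -191 -104 74 0 0 0"

```text
time: 17.4
ee_pos: [0.479, -0.0866, -0.0243]
ee_rot: [[0.035, 0.999, 0.001], [0.999, -0.035, 0.0], [0.0, 0.001, -1.0]]
contact_force: [1.2, 0.0, -0.4]
grip_width: 0.0099
grip_force: 0.0
```

```bash
python3 look.py s7
```

```text
17.4 [ 0.47903418 -0.08661949 -0.02433337] [ 1.18536172  0.01978746 -0.40054217]
heatsink0 0.92 zt 0.019 world [579. 146.] [29. 28.] 65 bay x,lat [37. 49.]
heatsink0 0.78 zt 0.019 world [479. -46.] [25. 27.] 73 bay x,lat [-159.  -44.]
heatsink0 0.74 zt 0.019 world [525. 151.] [26. 28.] 88 bay x,lat [40. -6.]
capacitor0 0.83 zt 0.043 world [561. -47.] [24. 25.] 58 bay x,lat [-156.   38.]
capacitor0 0.62 zt 0.044 world [440.  -1.] [26. 23.] 89 bay x,lat [-115.  -85.]
```

Request:
jog_arm --pt "10 8 0 0 0 0 0" --pt "10 14 0 0 0 0 0" --pt "10 20 0 0 0 0 0" --pt "10 29 0 0 0 0 0" --pt "10 39 0 0 0 0 0" --pt "10 49 0 0 0 0 0" --pt "10 59 0 0 0 0 0" --pt "10 69 0 0 0 0 0" --pt "10 79 0 0 0 0 0" --pt "10 90 0 0 0 0 0" --pt "10 100 0 0 0 0 0" --pt "10 105 0 0 0 0 0" --pt "10 105 0 0 0 0 0"

```text
time: 19.18
ee_pos: [0.4822, 0.0183, -0.025]
ee_rot: [[0.035, 0.999, 0.0], [0.999, -0.035, 0.0], [0.0, 0.0, -1.0]]
contact_force: [0.1, 0.3, 0.6]
grip_width: 0.0104
grip_force: 0.0
```

```bash
python3 look.py s8
```

```text
19.175 [ 0.4821657   0.01832702 -0.02499772] [0.0903089  0.25863862 0.62991214]
heatsink0 0.87 zt 0.019 world [579. 146.] [28. 29.] 67 bay x,lat [37. 49.]
heatsink0 0.86 zt 0.019 world [479.  46.] [25. 28.] 86 bay x,lat [-67. -48.]
heatsink0 0.56 zt 0.019 world [525. 150.] [27. 28.] 88 bay x,lat [39. -6.]
capacitor0 0.69 zt 0.043 world [438.   2.] [24. 19.] 47 bay x,lat [-112.  -87.]
capacitor0 0.2 zt 0.086 world [ 686. -324.] [22. 19.] 85 bay x,lat [-429.  173.]
```

Lane clear; 105 mm remain.

Request:
jog_arm --pt "10 10 0 0 0 0 0" --pt "10 20 0 0 0 0 0" --pt "10 30 0 0 0 0 0" --pt "10 40 0 0 0 0 0" --pt "10 50 0 0 0 0 0" --pt "10 60 0 0 0 0 0" --pt "10 70 0 0 0 0 0" --pt "10 80 0 0 0 0 0" --pt "10 90 0 0 0 0 0" --pt "10 98 0 0 0 0 0" --pt "10 105 0 0 0 0 0" --pt "10 105 0 0 0 0 0" --pt "10 93 0 0 0 0 0" --pt "10 83 0 0 0 0 0" --pt "10 83 0 -40 0 0 0" --pt "10 83 0 -100 0 0 0" --pt "10 83 0 -150 0 0 0" --pt "10 83 0 -150 0 0 0" --pt "10 83 0 -150 0 0 0"

```text
time: 21.7
ee_pos: [0.4849, 0.0999, 0.1247]
ee_rot: [[0.037, 0.999, -0.0], [0.999, -0.037, -0.0], [-0.0, -0.0, -1.0]]
contact_force: [0.1, -0.2, -0.9]
grip_width: 0.0103
grip_force: 0.0
```

```bash
python3 look.py s9
```

```text
21.7 [0.48488297 0.09986511 0.12466918] [ 0.11951685 -0.24022368 -0.88789373]
heatsink0 0.88 zt 0.019 world [525. 151.] [28. 27.] 0 bay x,lat [39. -6.]
heatsink0 0.87 zt 0.02 world [483. 150.] [28. 28.] 88 bay x,lat [ 38. -47.]
heatsink0 0.85 zt 0.019 world [579. 147.] [28. 27.] 65 bay x,lat [38. 48.]
capacitor0 0.81 zt 0.043 world [561. -47.] [25. 23.] 70 bay x,lat [-157.   37.]
capacitor0 0.65 zt 0.043 world [440.  -0.] [25. 25.] 43 bay x,lat [-115.  -85.]
```

View pics/s9.png

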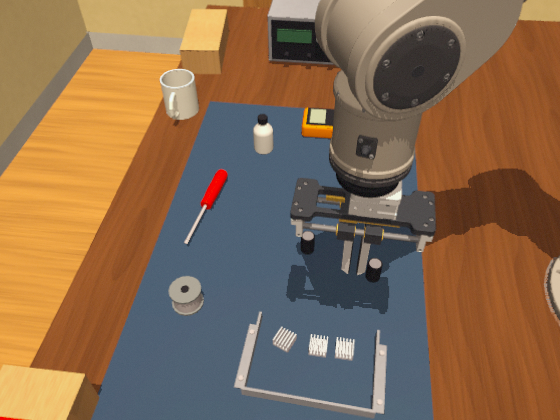

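All three heatsinks, at about (284,339), (318,346) and (344,348), lie flat inside the fence. The capacitors at (308,243) and (374,270) haven't moved, and the arm is clear.

```bash
python3 -c "
from h import *
print(ticket.close_job())"
```

```text
the job is handed in; nothing more can be done
None
```

All three heatsinks are inside the fence, about 38 mm past the mouth, with both capacitors still where they stood; I handed the job in at about 22 s, but the hand-in gave no verdict.

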